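# Switch the bench laser on with its key

## Task

Enable the bench laser: take the flat-bladed key (the one with the broad flat head) out of the key rack, push it fully home in the slot of the key switch on the grey control box, and turn it clockwise as far as it goes, to on. Leave the key standing in the switch, and leave the round pin key in the rack.

Things in the scene. Friction and masses are not known exactly. Their poses are not given: they have to be found in the camera images.
- flat_key: The key to use, loose, steel, 79 mm high, upright in a rack slot. Origin: blade's lower end, z up. Flat blade 24 wide (its y) x 6 thick (its x), z 0-36 mm; round collar 36 mm across, z 36-41; broad flat head 40 (y) x 10 (x), z 41-79: grip it across the 10 mm, fingers closing along x. Half a turn about z is the same. Origin starts 14 mm above the bench; the rack's top is at 50 mm: lift 45 mm to clear it.
- pin_key: The wrong key, stays in the rack's other slot, 72 mm away: loose, steel, 79 mm high, a round 8 mm pin below the same collar and a round upright head 24 mm across. Origin: pin's lower end, z up. The rack is wooden, 66 x 160 mm, 50 mm high, fixed.
- keyhole (a point): Centre of the slot's mouth, in the top face (76 mm above the bench) of a 56 mm steel rotor, in a 72 mm turret on a low fixed grey box. z up, y along the slot; turns with the rotor. Mouth 40 (y) x 22 mm, narrowing over 12 mm of depth to 28 x 10; 39 mm deep. Key home: its y along the slot's y (either way), collar on the face, key origin 36 mm below this point.
- switch_rotor (a joint): Rotor angle, rad: 0 to 0.12 at the start is off, 1.05 (60 degrees) is on, at a firm stop; grows clockwise seen from above. Turns lightly (0.05 N m) and stays where it is left. The key has 2 mm of play each side in the slot, so it turns some 0.17 rad before it moves the rotor.
There are look-alikes about, which are no part of the job. What is shaped like the flat_key but green or orange is not meant.

How it is judged:
On the way:
1. the flat key is fully home in the key switch while the switch is still off (z of flat_key in the frame of keyhole below -0.03 m and horizontal distance between flat_key and keyhole below 0.012 m and value of joint switch_rotor below 0.6 rad), for 0.1 s.
At the end, for the whole second after the job is handed in: The flat key stands upright (within 11 degrees) and at rest in the key switch, its origin at least 30 mm below the mouth of the slot and within 12 mm of its axis; the rotor is turned clockwise beyond 0.8 rad (on is 1.05); the pin key is within 20 mm of where it stood (z of flat_key in the frame of keyhole below -0.03 m and horizontal distance between flat_key and keyhole below 0.012 m and angle between flat_key's own z axis and vertical below 0.2 rad and value of joint switch_rotor above 0.8 rad and linear speed of flat_key below 0.02 m/s and distance of pin_key from where it was at the start of the episode below 0.02 m); the robot touches nothing.
It fails at once if the pin key is taken out of the rack or moved by more than 30 mm (distance of pin_key from where it was at the start of the episode above 0.03 m).
It also fails if it takes over 43 s, if anything falls off the work surface, if the arm or the gripper's body presses on something with over 40 N, if the wrist force passes 120 N, or if a joint passes its speed limit or range.

## Robot

A 7-joint arm with a two-finger parallel gripper is mounted at the origin on a cart in front of the work surface, level with it; the furniture and walls round the work are solid. World frame = base frame: x ahead of the robot, y to its left, z up, the work surface at z = 0. Lengths are in m, angles in rad, forces in N, time in s.
With the tool pointing down it reaches from about 0.4 to 0.875 m from the base axis. Payload 19.3 kg.
Tool frame: the origin (TCP) lies at the very end of the fingers, on their centre line; the grasp point (between the pads) lies 19 mm behind it; z points along the fingers, y is the direction in which the jaws open and shut (so a half turn about z gives the same grasp; the last joint's range is limited). The gripper opens to 85 mm and grips with 20 to 120 N. Pads are 22 mm wide; open, the fingers measure 114 mm over their backs; the gripper's body (76 mm by 85 mm) begins 54 mm behind the grasp point. The pads swing forward as they close: fully open they stand 13 mm farther back than shut.
Start: joints at [-1.303, 0.521, -0.036, 1.599, 0.021, 1.021, -0.113], TCP at [0.207, 0.59, 0.231] pointing down, gripper open.
Joint ranges: [-2.91, 2.91], [-0.3, 2.13], [-1.5, 1.42], [0.17, 2.43], [-1.26, 4.41], [0.16, 1.93], [-2.52, 2.52]. Speed limits (rad/s): [1.89, 1.89, 2.39, 2.39, 3.01, 3.01, 3.01].

## Interface

Orientations are given as [roll, pitch, yaw] about the fixed x, y, z axes, in that order (R = Rz(yaw) Ry(pitch) Rx(roll)).
In Python, from workcell import bot gives the robot as it stands.
- The arm moves only by the tool carry_out, never from a script. Its argument "targets" is a list of rows, each a list of 7 numbers: the shift along the tool's x, y, z in mm, then the turn, a rotation vector about the tool's x, y, z in units of 6 degrees (1.0 is 6 degrees), then the closure in counts, from 0 (fully open) to 255 (shut). A call has 1 to 5 rows; each row shifts and turns the commanded pose from where the row before left it, along the tool's axes as they then stand; what a row does not reach is not made up. A row lasts 1/12 s, in which the tool goes at most 41.7 mm and 7.16 degrees, less where a joint would pass 70% of its speed; a pose out of reach is approached as far as the arm can. A call is refused whole if a number of a shift passes 41.7 or a number of a turn 1, either way. A call with a gripper value outside its range is refused whole. The fingers move at their own pace and stop on an object; "force" is the grip in N (left out, the last holds). Time passes only in rows, so rows that do not move let the fingers close. It gives the time, the measured TCP pose, the force and the opening at its end, in the units of the state.
- bot.observe(): the state, without advancing time (a new reading comes with each control period).
- bot.grab_frame(name): name is "scene" or "top" or "wrist"; returns a dict with "color" (420x560x3 uint8, red, green, blue), "z_map" (420x560 float32, m along the optical axis (not along the pixel's ray), 0 where there is no reading), "K" (3x3 intrinsics, pixels), "cam_to_world" (4x4, takes a point from camera to world coordinates); the wrist camera has in their place "T_tool_cam" (4x4, takes a point from camera to tool coordinates, whose origin is the TCP and whose axes are the flange's). Camera axes: x right, y down, z forward; pixel columns grow to the right and rows downward; lengths in m; the calibration is good to about 2 mm. A picture is of the moment at which its call begins: read the wrist's pose just before it.
- bot.job_done(): hands the job in, once; it reports no verdict.
The state is a dict: "clock": time; "qpos": joint angles; "qd": joint speeds; "joint_efforts": joint torques, N m; "position": TCP position; "tool_rot": TCP orientation; "force": force on the tool from outside, world axes, zero at the start; "moment": the same for the moment, N m; "grip_width": finger opening in m.
Only numpy, scipy, OpenCV 4.12 (cv2) and the standard library are available. Lean on these libraries where they do the work, as an engineer would, in place of code of your own. Each camera call takes 0.05 s, during which the arm holds its last target. There are 200 camera calls.

## Working session

There is one attempt and no reset: what is moved stays moved. The work goes in short steps, Python scripts to look and compute and a tool call to move; the robot and the scene stay as the last step left them, time stands still between calls to the robot, and variables do not carry over. Pictures are saved under pics/ and viewed, about 8 in all and at most 12, crops included, and the job is handed in when it is done.

Besides the shell and the picture viewer there is one more tool, called after "Request:" by a JSON object that holds its "name" and its "arguments", one argument or row to a line. carry_out: Moves the arm, as the interface text tells. Its arguments: {"type":"object","properties":{"targets":{"type":"array","items":{"type":"array","items":{"type":"number"}}},"force":{"type":"number"}},"required":["targets"]}

```bash
mkdir -p pics; cat > h.py <<'E'
from workcell import bot
import numpy as np, cv2
def save(f,n,crop=None,s=1):
    im=f["color"][:,:,::-1]
    if crop: a,b,c,d=crop; im=im[b:d,a:c]
    cv2.imwrite("pics/"+n,cv2.resize(im,None,fx=s,fy=s,interpolation=cv2.INTER_CUBIC))
def T(f,st=None):
    if "cam_to_world" in f: return f["cam_to_world"]
    from scipy.spatial.transform import Rotation as R
    M=np.eye(4); M[:3,:3]=R.from_euler("xyz",st["tool_rot"]).as_matrix(); M[:3,3]=st["position"]
    return M@f["T_tool_cam"]
def pts(f,st=None):
    M=T(f,st); z=f["z_map"]; v,u=np.mgrid[:z.shape[0],:z.shape[1]]
    r=np.stack([u,v,np.ones_like(u)],-1)@np.linalg.inv(f["K"]).T*z[...,None]
    return r@M[:3,:3].T+M[:3,3]
def plane(f,u,v,h,st=None):
    M=T(f,st); d=M[:3,:3]@np.linalg.inv(f["K"])@[u,v,1.]; return M[:3,3]+d*(h-M[2,3])/d[2]
E
python3 - <<'E'
from h import *
print(bot.observe())
a=bot.grab_frame("scene");b=bot.grab_frame("top")
cv2.imwrite("pics/a.png",cv2.resize(np.hstack([a["color"],b["color"]])[:,:,::-1],(800,300),interpolation=cv2.INTER_AREA))
save(b,"top.png",None,1.42)
np.savez("f.npz",sc=a["color"],sz=a["z_map"],sK=a["K"],sT=a["cam_to_world"],tc=b["color"],tz=b["z_map"],tK=b["K"],tT=b["cam_to_world"])
print(b["cam_to_world"],b["K"])
E
```

```text
{'clock': 0.0, 'qpos': array([-1.3032398 ,  0.52201124, -0.03633392,  1.60000029,  0.02116008,
        1.02108171, -0.11282585]), 'qd': array([-0.00046945, -0.00107242, -0.0002791 , -0.00065359,  0.00128964,
        0.00208238, -0.00174502]), 'joint_efforts': array([ 9.57711973e-05, -9.27098322e+01,  1.97992824e+00, -3.69951510e+01,
        1.78295636e-02,  7.98442808e-03,  1.23787436e-05]), 'position': array([0.20701726, 0.58936768, 0.23073013]), 'tool_rot': array([-3.14047578e+00,  4.19639451e-05,  2.80378496e+00]), 'force': array([1.31829798, 1.02142238, 0.36780704]), 'moment': array([ 0.01163177,  0.00327487, -0.00410306]), 'grip_width': 0.08511809295730197}
[[-0.02685378 -0.98379534  0.17727265  0.32679015]
 [-0.99878965  0.03371602  0.03581142  0.06929778]
 [-0.04120804 -0.17609642 -0.98351001  0.94329062]
 [ 0.          0.          0.          1.        ]] [[477.38284529   0.         279.81385138]
 [  0.         477.38284529 215.32021539]
 [  0.           0.           1.        ]]
```

View pics/top.png

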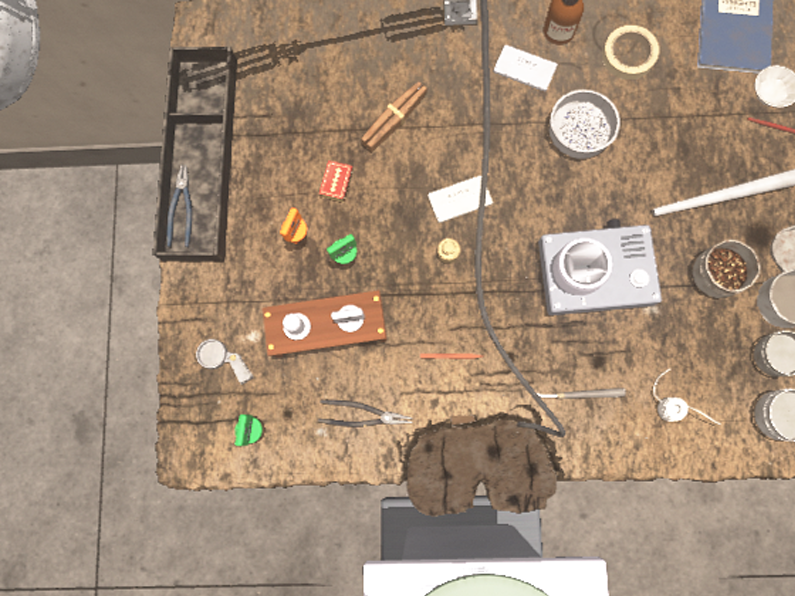

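View pics/a.png

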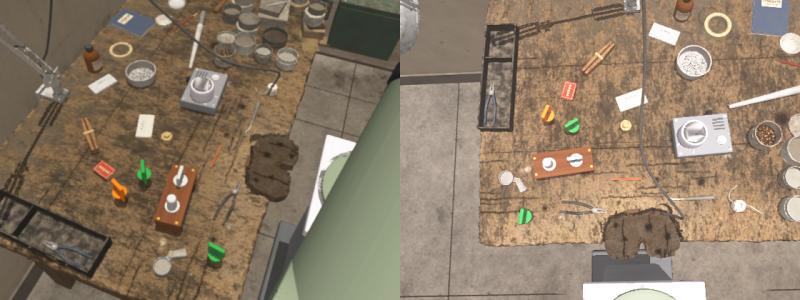

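The top view shows these candidates: the steel flat key in the rack at (348,318), the round pin key at (296,325), green look-alikes at (342,250) and (247,430), and an orange one at (293,226). The turret is at (584,264). I choose the steel key at (348,318), and will check it in a crop.

```bash
python3 - <<'E'
from h import *
d=np.load("f.npz"); f=dict(color=d["tc"],z_map=d["tz"],K=d["tK"],cam_to_world=d["tT"])
P=pts(f); s=1.42
A=f["color"][190:265,175:285,::-1]; B=f["color"][150:225,370:480,::-1]
cv2.imwrite("pics/c.png",cv2.resize(np.vstack([A,B]),None,fx=4,fy=4,interpolation=cv2.INTER_CUBIC)[:600])
for n,(x0,y0,x1,y1),lo,hi in [("flat head",(225,205,265,245),.085,.1),("pin head",(190,210,225,250),.085,.1),("collars",(225,205,265,245),.05,.06),("rack top",(175,195,285,265),.044,.055),("face",(380,160,470,225),.07,.082)]:
    m=np.zeros(P.shape[:2],bool); m[y0:y1,x0:x1]=1
    m&=(P[...,2]>lo)&(P[...,2]<hi)
    q=P[m]; 
    if len(q)>5: 
        r=cv2.minAreaRect((q[:,:2]*1000).astype(np.float32)); print(n,len(q),q.mean(0),r)
# slot floor
m=np.zeros(P.shape[:2],bool); m[160:215,385:440]=1
q=P[m]; print(np.histogram(q[:,2],bins=np.arange(0,.1,.005)))
print(P[184,411], P[223,245])
E
```

```text
flat head 126 [0.47215941 0.1660556  0.09151683] ((472.5830993652344, 166.61648559570312), (11.037505149841309, 39.10624313354492), 5.9838056564331055)
pin head 132 [0.46347605 0.23724146 0.09167016] ((463.8614501953125, 237.10678100585938), (22.391813278198242, 21.75267791748047), 0.9623554944992065)
collars 531 [0.47175493 0.16847527 0.05182745] ((472.2008361816406, 169.37823486328125), (67.09266662597656, 80.31121826171875), 5.18752908706665)
rack top 2447 [0.46753056 0.20154084 0.04969655] ((468.63330078125, 202.594970703125), (67.08710479736328, 160.31007385253906), 6.56998872756958)
face 747 [ 0.5318276  -0.1448639   0.07417691] ((531.8809814453125, -144.91580200195312), (64.8822021484375, 66.3409423828125), 86.46649169921875)
(array([  53,    0,    2,    2,    7,   46, 1322,  283,   36,   37,   39,
         50,   91,  210,  451,  296,    0,    0,    0]), array([0.   , 0.005, 0.01 , 0.015, 0.02 , 0.025, 0.03 , 0.035, 0.04 ,
       0.045, 0.05 , 0.055, 0.06 , 0.065, 0.07 , 0.075, 0.08 , 0.085,
       0.09 , 0.095]))
[ 0.53787011 -0.14757391  0.05797895] [0.46835115 0.16389334 0.09140262]
```

View pics/c.png

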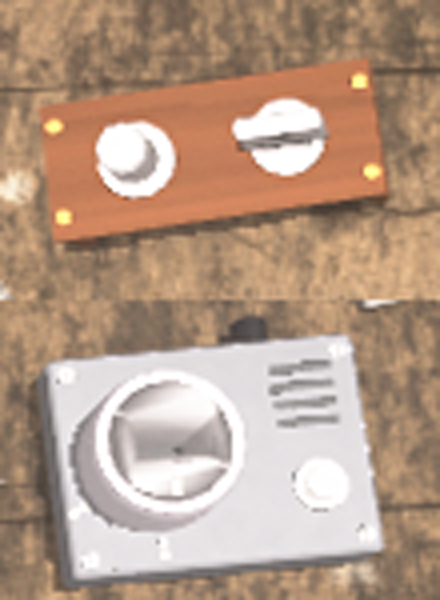

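The crop confirms the choice: the steel key with the flat-bar head is in the rack's right slot, and the round-headed one is in the left. I go above the rack first.

```bash
cat >> h.py <<'E'
def plan(tgt,ydeg,n=None):
    """rows from the present state to world tgt with tool y at world angle ydeg (tool pointing down)"""
    st=bot.observe(); p=st["position"]; yaw=np.degrees(st["tool_rot"][2]); d=(np.array(tgt)-p)*1000
    dy=(ydeg-(yaw-90)+180)%360-180
    n=n or int(max(1,np.ceil(max(np.abs(d).max()/38,abs(dy)/6))))
    print("pos",p.round(4),"yaw_y",round(yaw-90,2),"rp",np.degrees(st["tool_rot"][:2]).round(2),"dyaw",round(dy,2),"d",d.round(1),"q",st["qpos"].round(2))
    for i in range(n):
        a=np.radians(yaw+dy*i/n); s=d/n
        print([round(s[0]*np.cos(a)+s[1]*np.sin(a),1),round(s[0]*np.sin(a)-s[1]*np.cos(a),1),round(-s[2],1),0,0,round(-dy/n/6,3)])
E
python3 - <<'E'
from h import *
plan((.4725,.1665,.20),6.5,12)
d=np.load("f.npz")
for k in "ts":
    f=dict(z_map=d[k+"z"],K=d[k+"K"],cam_to_world=d[k+"T"]); P=pts(f).reshape(-1,3)
    c=np.array([.533,-.145]); r=np.hypot(*(P[:,:2]-c).T)
    for lo,hi in((.036,.055),(.055,.071),(.073,.08)):
        q=P[(r<(.03 if hi<.072 else .04))&(P[:,2]>lo)&(P[:,2]<hi)]
        if len(q)>5: print(k,lo,len(q),q.mean(0).round(4),cv2.minAreaRect((q[:,:2]*1000).astype(np.float32)),cv2.minEnclosingCircle((q[:,:2]*1000).astype(np.float32)))
E
```

```text
pos [0.207  0.5894 0.2308] yaw_y 70.65 rp [-179.94    0.  ] dyaw -64.15 d [ 265.5 -422.9  -30.8] q [-1.3   0.52 -0.04  1.6   0.02  1.02 -0.11]
[np.float64(-32.6), np.float64(-25.9), np.float64(2.6), 0, 0, np.float64(0.891)]
[np.float64(-34.8), np.float64(-22.8), np.float64(2.6), 0, 0, np.float64(0.891)]
[np.float64(-36.8), np.float64(-19.4), np.float64(2.6), 0, 0, np.float64(0.891)]
[np.float64(-38.4), np.float64(-15.9), np.float64(2.6), 0, 0, np.float64(0.891)]
[np.float64(-39.8), np.float64(-12.3), np.float64(2.6), 0, 0, np.float64(0.891)]
[np.float64(-40.7), np.float64(-8.5), np.float64(2.6), 0, 0, np.float64(0.891)]
[np.float64(-41.3), np.float64(-4.7), np.float64(2.6), 0, 0, np.float64(0.891)]
[np.float64(-41.6), np.float64(-0.8), np.float64(2.6), 0, 0, np.float64(0.891)]
[np.float64(-41.5), np.float64(3.1), np.float64(2.6), 0, 0, np.float64(0.891)]
[np.float64(-41.0), np.float64(6.9), np.float64(2.6), 0, 0, np.float64(0.891)]
[np.float64(-40.2), np.float64(10.7), np.float64(2.6), 0, 0, np.float64(0.891)]
[np.float64(-39.0), np.float64(14.4), np.float64(2.6), 0, 0, np.float64(0.
[... 504 characters left out ...]
61.44236373901367), 59.66155242919922) ((531.9639282226562, -144.36300659179688), 32.78816223144531)
s 0.036 24 [ 0.5344 -0.1434  0.0488] ((536.2882080078125, -139.10528564453125), (21.20670509338379, 50.460933685302734), 17.876026153564453) ((532.2443237304688, -140.39675903320312), 25.57520866394043)
s 0.055 81 [ 0.5328 -0.1454  0.0662] ((526.9569702148438, -138.79815673828125), (51.55702209472656, 40.54513931274414), 71.06757354736328) ((528.1851196289062, -139.54737854003906), 28.147062301635742)
s 0.073 417 [ 0.5315 -0.1455  0.0767] ((531.2861328125, -146.81851196289062), (65.2790298461914, 67.22233581542969), 79.14411926269531) ((531.9049072265625, -148.1019287109375), 34.698486328125)
```

Request:
{"name": "carry_out", "arguments": {
  "targets": [
    [-32.6,-25.9,2.6,0,0,0.89,0],
    [-34.8,-22.8,2.6,0,0,0.89,0],
    [-36.8,-19.4,2.6,0,0,0.89,0],
    [-38.4,-15.9,2.6,0,0,0.89,0],
    [-39.8,-12.3,2.6,0,0,0.89,0]
  ]
}}

```text
clock: 0.52
position: [0.3183, 0.4116, 0.2181]
tool_rot: [-3.141, 0.0, 2.333]
force: [1.1, -0.0, 0.2]
grip_width: 0.0857
```

Request:
{"name": "carry_out", "arguments": {
  "targets": [
    [-40.7,-8.5,2.6,0,0,0.89,0],
    [-41.3,-4.7,2.6,0,0,0.89,0],
    [-41.6,-0.8,2.6,0,0,0.89,0],
    [-41.5,3.1,2.6,0,0,0.89,0],
    [-41,6.9,2.6,0,0,0.89,0]
  ]
}}

```text
clock: 0.93
position: [0.4289, 0.2357, 0.2052]
tool_rot: [3.142, -0.0, 1.867]
force: [1.3, 0.7, -0.4]
grip_width: 0.0854
```

Request:
{"name": "carry_out", "arguments": {
  "targets": [
    [-40.2,10.7,2.6,0,0,0.89,0],
    [-39,14.4,2.6,0,0,0.89,0],
    [0,0,0,0,0,0,0]
  ]
}}

```text
clock: 1.18
position: [0.4757, 0.16, 0.2]
tool_rot: [3.141, 0.003, 1.671]
force: [-0.2, -1.4, -0.8]
grip_width: 0.0854
```

```bash
python3 - <<'E'
from h import *
plan((.4725,.1665,.20),6.5)
st=bot.observe(); f=bot.grab_frame("wrist"); print(f["T_tool_cam"].round(3),f["K"].round(0)[0])
save(f,"w1.png")
P=pts(f,st).reshape(-1,3); r=np.hypot(P[:,0]-.4725,P[:,1]-.1665)
for lo,hi,R in((.086,.1,.035),(.045,.053,.2)):
    q=P[(P[:,2]>lo)&(P[:,2]<hi)&(r<R)]
    if len(q)>5: print(len(q),q.mean(0),cv2.minAreaRect((q[:,:2]*1000).astype(np.float32)))
E
```

```text
pos [0.4757 0.16   0.2   ] yaw_y 5.74 rp [1.7994e+02 1.6000e-01] dyaw 0.76 d [-3.2  6.5  0. ] q [-0.7   0.39  0.33  1.97 -0.17  0.82 -0.18]
[np.float64(6.8), np.float64(-2.5), np.float64(-0.0), 0, 0, np.float64(-0.127)]
[[-0.001 -0.961 -0.278  0.07 ]
 [ 1.    -0.001 -0.     0.001]
 [-0.    -0.278  0.961 -0.143]
 [ 0.     0.     0.     1.   ]] [326.   0. 279.]
623 [0.47314713 0.16783172 0.09224293] ((473.11383056640625, 167.10508728027344), (10.462480545043945, 39.34004592895508), 5.779497146606445)
11209 [0.46901612 0.21124575 0.05003086] ((462.556884765625, 203.55838012695312), (169.62681579589844, 299.8172607421875), 82.47206115722656)
```

View pics/w1.png

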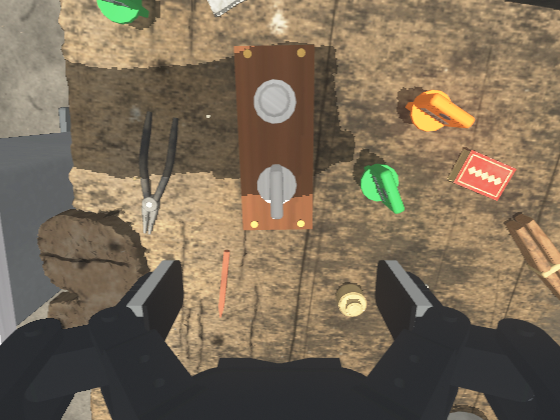

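The wrist view shows the flat head at (277,190) and the pin head at (275,100). The flat head measures (0.473, 0.167) at z 0.092 and 6°, which agrees with the top camera. Next I correct and descend.

Request:
{"name": "carry_out", "arguments": {
  "targets": [
    [6.8,-2.5,10,0,0,-0.08,0],
    [0,0,40,0,0,0,0],
    [0,0,30,0,0,0,0],
    [0,0,0,0,0,0,0],
    [0,0,0,0,0,0,0]
  ]
}}

```text
clock: 1.65
position: [0.468, 0.1744, 0.1193]
tool_rot: [-3.139, 0.001, 1.696]
force: [0.9, 0.4, 1.2]
grip_width: 0.0855
```

```bash
python3 -c "
from h import *
plan((.473,.167,.06),6)"
```

```text
pos [0.468  0.1744 0.1193] yaw_y 7.17 rp [-1.7982e+02  5.0000e-02] dyaw -1.17 d [  5.   -7.4 -59.3] q [-0.68  0.51  0.27  2.03 -0.22  0.63 -0.13]
[np.float64(-4.0), np.float64(2.0), np.float64(29.7), 0, 0, np.float64(0.097)]
[np.float64(-4.0), np.float64(2.0), np.float64(29.7), 0, 0, np.float64(0.097)]
```

Request:
{"name": "carry_out", "arguments": {
  "targets": [
    [-4,2,14,0,0,0.1,0],
    [-4,2,15,0,0,0.1,0],
    [0,0,15,0,0,0,0],
    [0,0,15,0,0,0,0],
    [0,0,0,0,0,0,0]
  ]
}}

```text
clock: 2.07
position: [0.4739, 0.1669, 0.0609]
tool_rot: [-3.141, -0.0, 1.674]
force: [-1.3, 0.2, -0.3]
grip_width: 0.0852
```

Request:
{"name": "carry_out", "arguments": {
  "targets": [
    [0,0,0,0,0,0,0],
    [0,0,0,0,0,0,150],
    [0,0,0,0,0,0,255],
    [0,0,0,0,0,0,255],
    [0,0,0,0,0,0,255]
  ],
  "force": 60
}}

```text
clock: 2.48
position: [0.4745, 0.1665, 0.0618]
tool_rot: [3.141, -0.0, 1.673]
force: [-0.4, -0.3, -0.7]
grip_width: 0.0387
```

Request:
{"name": "carry_out", "arguments": {
  "targets": [
    [0,0,0,0,0,0,255],
    [0,0,0,0,0,0,255],
    [0,0,0,0,0,0,255],
    [0,0,0,0,0,0,255]
  ]
}}

```text
clock: 2.82
position: [0.4743, 0.1662, 0.0614]
tool_rot: [3.141, -0.0, 1.673]
force: [-1.8, -0.5, 7.4]
grip_width: 0.0093
```

Request:
{"name": "carry_out", "arguments": {
  "targets": [
    [0,0,-8,0,0,0,255],
    [0,0,-15,0,0,0,255],
    [0,0,-20,0,0,0,255],
    [0,0,-20,0,0,0,255],
    [0,0,-27,0,0,0,255]
  ]
}}

```text
clock: 3.23
position: [0.4736, 0.1658, 0.1517]
tool_rot: [-3.14, 0.001, 1.673]
force: [-0.4, 0.4, -1.1]
grip_width: 0.009
```

```bash
python3 -c "
from h import *
plan((.532,-.215,.20),6)"
```

```text
pos [0.4736 0.1658 0.1517] yaw_y 5.83 rp [-1.799e+02  5.000e-02] dyaw 0.17 d [  58.4 -380.8   48.3] q [-0.69  0.46  0.31  2.01 -0.21  0.71 -0.15]
[np.float64(-35.0), np.float64(1.8), np.float64(-4.4), 0, 0, np.float64(-0.003)]
[np.float64(-35.0), np.float64(1.8), np.float64(-4.4), 0, 0, np.float64(-0.003)]
[np.float64(-35.0), np.float64(1.7), np.float64(-4.4), 0, 0, np.float64(-0.003)]
[np.float64(-35.0), np.float64(1.7), np.float64(-4.4), 0, 0, np.float64(-0.003)]
[np.float64(-35.0), np.float64(1.7), np.float64(-4.4), 0, 0, np.float64(-0.003)]
[np.float64(-35.0), np.float64(1.7), np.float64(-4.4), 0, 0, np.float64(-0.003)]
[np.float64(-35.0), np.float64(1.7), np.float64(-4.4), 0, 0, np.float64(-0.003)]
[np.float64(-35.0), np.float64(1.7), np.float64(-4.4), 0, 0, np.float64(-0.003)]
[np.float64(-35.0), np.float64(1.7), np.float64(-4.4), 0, 0, np.float64(-0.003)]
[np.float64(-35.0), np.float64(1.7), np.float64(-4.4), 0, 0, np.float64(-0.003)]
[np.float64(-35.0), np.float64(1.7), np.float64(-4.4), 0, 0, np.float64(-0.003)]
```

Request:
{"name": "carry_out", "arguments": {
  "targets": [
    [-15,1.7,-15,0,0,0,255],
    [-30,1.7,-15,0,0,0,255],
    [-35,1.7,-10,0,0,0,255],
    [-38,1.7,-5,0,0,0,255],
    [-38,1.7,-3,0,0,0,255]
  ]
}}

```text
clock: 3.65
position: [0.4988, 0.0104, 0.2005]
tool_rot: [3.14, -0.0, 1.674]
force: [0.4, 0.9, -1.0]
grip_width: 0.0087
```

Request:
{"name": "carry_out", "arguments": {
  "targets": [
    [-38,1.7,0,0,0,0,255],
    [-38,1.7,0,0,0,0,255],
    [-38,1.7,0,0,0,0,255],
    [-38,1.7,0,0,0,0,255],
    [-38,1.7,0,0,0,0,255]
  ]
}}

```text
clock: 4.07
position: [0.5262, -0.1782, 0.1997]
tool_rot: [3.141, -0.0, 1.673]
force: [1.5, -0.0, -0.6]
grip_width: 0.0094
```

Request:
{"name": "carry_out", "arguments": {
  "targets": [
    [-25,1,0,0,0,0,255],
    [-14,0,0,0,0,0,255],
    [0,0,0,0,0,0,255],
    [0,0,0,0,0,0,255],
    [0,0,0,0,0,0,255]
  ]
}}

```text
clock: 4.48
position: [0.5313, -0.2141, 0.1992]
tool_rot: [-3.141, -0.001, 1.673]
force: [-0.6, -0.4, -0.7]
grip_width: 0.0091
```

```bash
python3 - <<'E'
from h import *
plan((.532,-.145,.20),6)
st=bot.observe(); f=bot.grab_frame("wrist")
P=pts(f,st); np.savez("w2.npz",c=f["color"],P=P)
c=np.array([.532,-.145]); M=np.linalg.inv(T(f,st)); p=M@[*c,.076,1]; uv=(f["K"]@p[:3])/p[2]; print("turret px",uv)
u,v=uv[:2].astype(int); x0=max(0,u-95);y0=max(0,v-95)
cv2.imwrite("pics/w2.png",np.hstack([cv2.resize(f["color"][y0:y0+190,x0:x0+190,::-1],(570,570),interpolation=cv2.INTER_CUBIC)])); print(x0,y0)
q=P.reshape(-1,3); r=np.hypot(*(q[:,:2]-c).T)
for lo,hi,R in((.03,.062,.03),(.062,.073,.03),(.0735,.08,.042)):
    g=q[(r<R)&(q[:,2]>lo)&(q[:,2]<hi)]
    if len(g)>5: print(lo,len(g),g.mean(0).round(4),cv2.minAreaRect((g[:,:2]*1000).astype(np.float32)),cv2.minEnclosingCircle((g[:,:2]*1000).astype(np.float32)))
E
```

```text
pos [ 0.5313 -0.2141  0.1992] yaw_y 5.88 rp [-1.7999e+02 -3.0000e-02] dyaw 0.12 d [ 0.7 69.1  0.8] q [ 0.01  0.5   0.38  1.79 -0.23  0.89  0.59]
[np.float64(34.3), np.float64(3.9), np.float64(-0.4), 0, 0, np.float64(-0.01)]
[np.float64(34.3), np.float64(3.9), np.float64(-0.4), 0, 0, np.float64(-0.01)]
turret px [287.79388148 114.69401679   1.        ]
192 19
0.03 480 [ 0.5309 -0.1442  0.0393] ((520.2254028320312, -138.1874237060547), (36.46242141723633, 43.47325134277344), 0.38632670044898987) ((524.00048828125, -140.48580932617188), 24.0750675201416)
0.062 1010 [ 0.5288 -0.1424  0.0696] ((525.4872436523438, -143.09393310546875), (59.76995086669922, 46.26122283935547), 74.045166015625) ((531.907958984375, -144.93487548828125), 29.92802619934082)
0.0735 2943 [ 0.5334 -0.145   0.0759] ((533.6767578125, -145.85812377929688), (58.19859313964844, 61.3425407409668), 70.99516296386719) ((533.3385620117188, -146.2999725341797), 32.00786590576172)
```

View pics/w2.png

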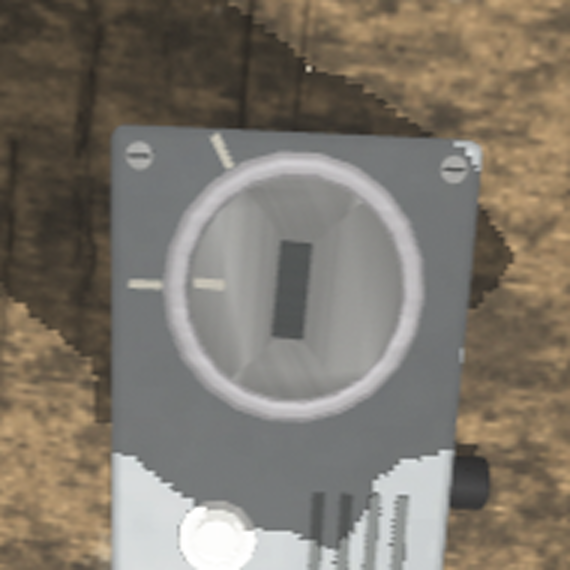

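The view shows the turret ring centred at about (294,286) in the crop and the dark slot with corners (282,240), (311,243), (304,339), (272,336). The rotor mark is at the off line, and the on mark lies clockwise at (222,150). I turn the corners into positions at z = 0.064, where the funnel ends.

```bash
python3 - <<'E'
from h import *
st=bot.observe(); f=bot.grab_frame("wrist")
g=f["color"][19:209,192:382].astype(int).sum(2)//3
m=((g[70:120,80:115]<95)*255).astype(np.uint8)
n,l,s,c=cv2.connectedComponentsWithStats(m); i=1+np.argmax(s[1:,4]); print(s[i])
print(cv2.minAreaRect(cv2.findNonZero((l==i).astype(np.uint8))))
C=np.array([(282,240),(311,243),(304,339),(272,336)])/3+[192,19]
W=np.array([plane(f,u,v,.064,st) for u,v in C])[:,:2]*1000
print(W.round(1),cv2.minAreaRect(W.astype(np.float32)),W.mean(0))
a=(W[0]+W[1])/2-(W[2]+W[3])/2; print("slot dir",np.degrees(np.arctan2(a[1],a[0])))
# head of key in gripper by depth
P=pts(f,st).reshape(-1,3)
print("ring ctr",plane(f,294/3+192,286/3+19,.076,st))
th=np.radians(0)
plan((W.mean(0)[0]/1000,W.mean(0)[1]/1000,.20),1)
save(f,"w3.png")
E
```

```text
[ 11  11  12  32 303]
((16.69314956665039, 26.415067672729492), (9.526315689086914, 31.771833419799805), 6.009005546569824)
[[ 529.6 -132.7]
 [ 537.5 -132.7]
 [ 538.5 -158. ]
 [ 529.6 -158.1]] ((533.9343872070312, -145.361328125), (8.916420936584473, 25.422273635864258), 0.6585251688957214) [ 533.82825237 -145.37586853]
slot dir 91.13840105552374
ring ctr [ 0.53379945 -0.14421941  0.076     ]
pos [ 0.5315 -0.2137  0.1993] yaw_y 5.93 rp [ 1.7999e+02 -3.0000e-02] dyaw -4.93 d [ 2.3 68.4  0.7] q [ 0.01  0.5   0.38  1.79 -0.23  0.89  0.59]
[np.float64(33.9), np.float64(4.7), np.float64(-0.4), 0, 0, np.float64(0.411)]
[np.float64(34.0), np.float64(3.2), np.float64(-0.4), 0, 0, np.float64(0.411)]
```

View pics/w3.png

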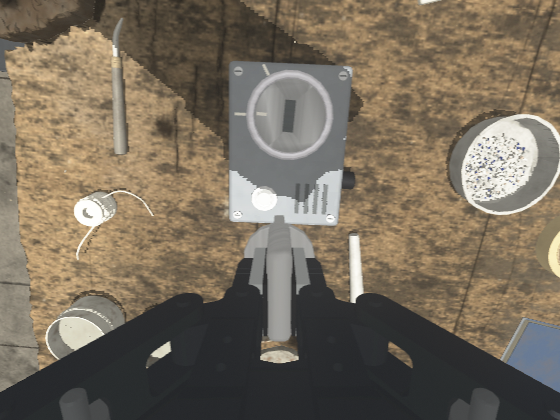

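The dark quad is the slot, centred at (0.534, -0.145) with its direction at about 91°. The key is held upright in the jaws with its collar centred near column 280. I move over the slot and check how the key sits in the grip.

Request:
{"name": "carry_out", "arguments": {
  "targets": [
    [20,3,0,0,0,0.4,255],
    [28,3,0,0,0,0.4,255],
    [20,2,20,0,0,0,255],
    [0,0,30,0,0,0,255],
    [0,0,0,0,0,0,255]
  ]
}}

```text
clock: 5.0
position: [0.5336, -0.1436, 0.1456]
tool_rot: [-3.136, -0.001, 1.593]
force: [-1.1, 0.0, -0.9]
grip_width: 0.0093
```

Request:
{"name": "carry_out", "arguments": {
  "targets": [
    [0,0,0,0,0,0,255],
    [0,0,0,0,0,0,255],
    [0,0,0,0,0,0,255]
  ]
}}

```text
clock: 5.25
position: [0.5358, -0.1474, 0.1506]
tool_rot: [3.14, 0.001, 1.588]
force: [0.2, -0.9, -1.1]
grip_width: 0.009
```

```bash
python3 - <<'E'
from h import *
plan((.5338,-.1454,.125),1.1)
st=bot.observe(); f=bot.grab_frame("wrist")
# key collar/head by depth, tool frame
z=f["z_map"]; v,u=np.mgrid[:420,:560]
r=np.stack([u,v,np.ones_like(u)],-1)@np.linalg.inv(f["K"]).T*z[...,None]; M=f["T_tool_cam"]; Q=(r@M[:3,:3].T+M[:3,3])*1000
m=(np.abs(Q[...,2]-6.4)<2.5)&(np.abs(Q[...,1])<25)&(np.abs(Q[...,0])<30)
q=Q[m]; print(len(q),q.max(0),q.min(0))
m=(np.abs(Q[...,2]+31.6)<3)&(np.abs(Q[...,1])<6)&(np.abs(Q[...,0])<30)
q=Q[m]; print("head top",len(q),q.max(0) if len(q) else 0,q.min(0) if len(q) else 0)
s=bot.grab_frame("scene"); p=np.linalg.inv(s["cam_to_world"])@[.533,-.145,.1,1]; a=s["K"]@p[:3]; a=(a/a[2])[:2].astype(int); print(a)
x0=max(0,a[0]-70);y0=max(0,a[1]-70); save(s,"s1.png",(x0,y0,x0+140,y0+140),4)
E
```

```text
pos [ 0.5358 -0.1474  0.1506] yaw_y 0.99 rp [1.799e+02 3.000e-02] dyaw 0.11 d [ -2.    2.  -25.6] q [-0.1   0.54  0.37  1.88 -0.27  0.77  0.43]
[np.float64(2.1), np.float64(-2.0), np.float64(25.6), 0, 0, np.float64(-0.018)]
885 [19.45905374 18.42210115  8.88182104] [  0.58234018 -16.69939194   4.00953361]
head top 2206 [ 21.11095991   5.83269786 -28.60675514] [-19.03559558  -5.94469253 -34.5639335 ]
[282 110]
```

View pics/s1.png

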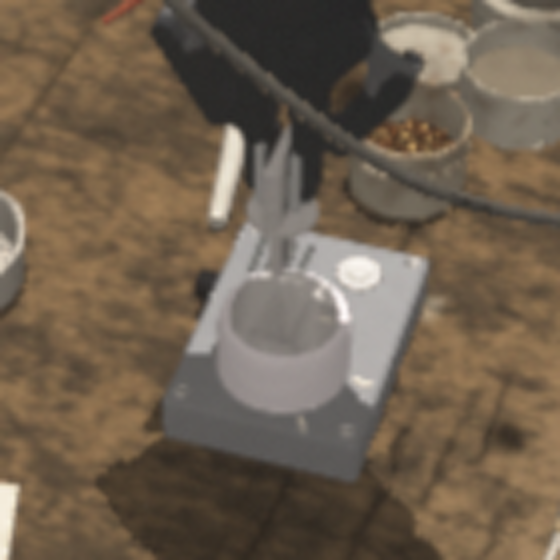

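The key is upright over the turret, about 1 mm forward in the grip. I correct for that and insert.

Request:
{"name": "carry_out", "arguments": {
  "targets": [
    [0.9,-2,8,0,0,0,255],
    [0,0,12,0,0,0,255],
    [0,0,10,0,0,0,255],
    [0,0,8,0,0,0,255],
    [0,0,0,0,0,0,255]
  ]
}}

```text
clock: 5.77
position: [0.5324, -0.1456, 0.1095]
tool_rot: [-3.139, -0.0, 1.589]
force: [0.5, 0.3, 0.1]
grip_width: 0.0091
```

```bash
python3 -c "
from h import *
plan((.5338,-.1465,.087),1.1,4);print(bot.observe()['force'])"
```

```text
pos [ 0.5324 -0.1456  0.1095] yaw_y 1.04 rp [-1.7987e+02 -2.0000e-02] dyaw 0.06 d [  1.4  -0.9 -22.5] q [-0.08  0.6   0.34  1.91 -0.3   0.68  0.45]
[np.float64(-0.2), np.float64(0.3), np.float64(5.6), 0, 0, np.float64(-0.003)]
[np.float64(-0.2), np.float64(0.3), np.float64(5.6), 0, 0, np.float64(-0.003)]
[np.float64(-0.2), np.float64(0.3), np.float64(5.6), 0, 0, np.float64(-0.003)]
[np.float64(-0.2), np.float64(0.3), np.float64(5.6), 0, 0, np.float64(-0.003)]
[0.4975756  0.25931089 0.06017639]
```

Blade tip is about 14 mm inside with no force on it. I continue gently.

Request:
{"name": "carry_out", "arguments": {
  "targets": [
    [-0.4,0.6,5,0,0,0,255],
    [-0.4,0.6,5,0,0,0,255],
    [0,0,4,0,0,0,255],
    [0,0,0,0,0,0,255],
    [0,0,0,0,0,0,255]
  ]
}}

```text
clock: 6.18
position: [0.5344, -0.1465, 0.097]
tool_rot: [-3.141, -0.0, 1.589]
force: [0.2, 0.3, -0.6]
grip_width: 0.0088
```

```bash
python3 -c "
from h import *
plan((.5338,-.1465,.087),1.1,2);print(bot.observe()['force'],bot.observe()['moment'])"
```

```text
pos [ 0.5344 -0.1465  0.097 ] yaw_y 1.04 rp [-179.99   -0.  ] dyaw 0.06 d [ -0.6   0.  -10. ] q [-0.07  0.62  0.33  1.91 -0.31  0.66  0.46]
[np.float64(0.0), np.float64(-0.3), np.float64(5.0), 0, 0, np.float64(-0.005)]
[np.float64(0.0), np.float64(-0.3), np.float64(5.0), 0, 0, np.float64(-0.005)]
[ 0.21282183  0.2513311  -0.61793566] [-0.05845045  0.02254563 -0.01569042]
```

Request:
{"name": "carry_out", "arguments": {
  "targets": [
    [0,-0.3,4,0,0,0,255],
    [0,0,3,0,0,0,255],
    [0,0,2,0,0,0,255],
    [0,0,0,0,0,0,255],
    [0,0,0,0,0,0,255]
  ]
}}

```text
clock: 6.6
position: [0.5341, -0.1465, 0.088]
tool_rot: [-3.141, 0.0, 1.589]
force: [-0.4, 0.1, -1.3]
grip_width: 0.0091
```

Request:
{"name": "carry_out", "arguments": {
  "targets": [
    [0,0,1,0,0,0,255],
    [0,0,1,0,0,0,255],
    [0,0,0,0,0,0,255],
    [0,0,0,0,0,0,255]
  ]
}}

```text
clock: 6.93
position: [0.5345, -0.1467, 0.0872]
tool_rot: [3.141, -0.0, 1.589]
force: [-5.4, 1.6, 21.8]
grip_width: 0.0093
```

There is 22 N contact at z = 0.087, exactly the height expected for home. I unload a little and turn clockwise.

Request:
{"name": "carry_out", "arguments": {
  "targets": [
    [0,0,-0.8,0,0,0,255],
    [0,0,0,0,0,0.8,255],
    [0,0,0,0,0,0.8,255],
    [0,0,0,0,0,0.8,255],
    [0,0,0,0,0,0.8,255]
  ]
}}

```text
clock: 7.35
position: [0.5341, -0.1468, 0.0874]
tool_rot: [3.141, -0.0, 1.25]
force: [-3.3, -0.9, 7.2]
grip_width: 0.0089
```

Request:
{"name": "carry_out", "arguments": {
  "targets": [
    [0,0,0,0,0,0.8,255],
    [0,0,0,0,0,0.8,255],
    [0,0,0,0,0,0.8,255],
    [0,0,0,0,0,0.8,255],
    [0,0,0,0,0,0,255]
  ]
}}

```text
clock: 7.77
position: [0.5337, -0.147, 0.0873]
tool_rot: [-3.141, 0.001, 0.913]
force: [-5.6, -1.4, 11.4]
grip_width: 0.0087
```

```bash
python3 -c "
from h import *
plan((.5338,-.1465,.087),-69);print(bot.observe()['force'],bot.observe()['moment'])"
```

```text
pos [ 0.5337 -0.147   0.0873] yaw_y -37.71 rp [-1.7999e+02  4.0000e-02] dyaw -31.29 d [ 0.1  0.5 -0.3] q [-0.19  0.68  0.5   1.92 -0.5   0.67 -0.03]
[np.float64(0.1), np.float64(-0.0), np.float64(0.1), 0, 0, np.float64(0.869)]
[np.float64(0.1), np.float64(-0.0), np.float64(0.1), 0, 0, np.float64(0.869)]
[np.float64(0.1), np.float64(-0.1), np.float64(0.1), 0, 0, np.float64(0.869)]
[np.float64(0.1), np.float64(-0.1), np.float64(0.1), 0, 0, np.float64(0.869)]
[np.float64(0.1), np.float64(-0.1), np.float64(0.1), 0, 0, np.float64(0.869)]
[np.float64(0.0), np.float64(-0.1), np.float64(0.1), 0, 0, np.float64(0.869)]
[-5.57131616 -1.40820111 11.35435792] [-0.24978256  1.43228736 -0.06969307]
```

Request:
{"name": "carry_out", "arguments": {
  "targets": [
    [0,0,0,0,0,0.8,255],
    [0,0,0,0,0,0.8,255],
    [0,0,0,0,0,0.8,255],
    [0,0,0,0,0,0.6,255],
    [0,0,0,0,0,0.5,255]
  ]
}}

```text
clock: 8.18
position: [0.5334, -0.1468, 0.0873]
tool_rot: [-3.141, 0.001, 0.548]
force: [-8.5, -1.1, 12.6]
grip_width: 0.0093
```

Request:
{"name": "carry_out", "arguments": {
  "targets": [
    [0,0,0,0,0,0.5,255],
    [0,0,0,0,0,0.4,255],
    [0,0,0,0,0,0.3,255],
    [0,0,0,0,0,0,255],
    [0,0,0,0,0,0,255]
  ]
}}

```text
clock: 8.6
position: [0.5334, -0.1464, 0.0873]
tool_rot: [-3.14, 0.001, 0.426]
force: [-8.9, 2.2, 15.0]
grip_width: 0.0091
```

```bash
python3 -c "
from h import *
plan((.5338,-.1465,.087),-69,1);print(bot.observe()['force'],bot.observe()['moment'])"
```

```text
pos [ 0.5334 -0.1464  0.0873] yaw_y -65.57 rp [-1.7993e+02  5.0000e-02] dyaw -3.43 d [ 0.4 -0.1 -0.3] q [-0.27  0.72  0.63  1.93 -0.64  0.71 -0.4 ]
[np.float64(0.3), np.float64(0.3), np.float64(0.3), 0, 0, np.float64(0.572)]
[-8.87625055  2.19795182 14.97589144] [0.46373276 2.0366042  0.12156483]
```

Request:
{"name": "carry_out", "arguments": {
  "targets": [
    [0,0,0,0,0,0.4,255],
    [0,0,0,0,0,0.4,255],
    [0,0,0,0,0,0.4,255],
    [0,0,0,0,0,0,255],
    [0,0,0,0,0,0,255]
  ]
}}

```text
clock: 9.02
position: [0.5334, -0.1459, 0.0873]
tool_rot: [-3.14, 0.001, 0.302]
force: [-9.3, 3.9, 16.7]
grip_width: 0.0093
```

```bash
python3 -c "
from h import *
plan((.5338,-.1465,.087),-72,1);print(bot.observe()['force'],bot.observe()['moment'])"
```

```text
pos [ 0.5334 -0.1459  0.0873] yaw_y -72.68 rp [-1.799e+02  7.000e-02] dyaw 0.68 d [ 0.4 -0.6 -0.3] q [-0.29  0.73  0.66  1.93 -0.67  0.72 -0.5 ]
[np.float64(0.3), np.float64(0.7), np.float64(0.3), 0, 0, np.float64(-0.114)]
[-9.3179422   3.91072985 16.72166049] [0.87328903 2.28694179 1.07423891]
```

Moment z rose to 1.07 N m at 74° of turn, so the rotor is at the firm stop. I relax slightly, open and withdraw.

Request:
{"name": "carry_out", "arguments": {
  "targets": [
    [0,0,-0.5,0,0,-0.3,255],
    [0,0,0,0,0,0,230],
    [0,0,0,0,0,0,150],
    [0,0,0,0,0,0,0],
    [0,0,0,0,0,0,0]
  ]
}}

```text
clock: 9.43
position: [0.5344, -0.1466, 0.0875]
tool_rot: [3.141, -0.0, 0.332]
force: [-0.1, 0.7, 0.1]
grip_width: 0.045
```

Request:
{"name": "carry_out", "arguments": {
  "targets": [
    [0,0,0,0,0,0,0],
    [0,0,0,0,0,0,0],
    [0,0,0,0,0,0,0],
    [0,0,0,0,0,0,0]
  ]
}}

```text
clock: 9.77
position: [0.5342, -0.1465, 0.0874]
tool_rot: [3.142, 0.0, 0.332]
force: [-0.3, -0.3, 0.6]
grip_width: 0.0854
```

Request:
{"name": "carry_out", "arguments": {
  "targets": [
    [0,0,-10,0,0,0,0],
    [0,0,-25,0,0,0,0],
    [0,0,-35,0,0,0,0],
    [0,0,-35,0,0,0,0],
    [0,0,-20,0,0,0,0]
  ]
}}

```text
clock: 10.18
position: [0.5346, -0.1473, 0.2163]
tool_rot: [3.14, -0.002, 0.331]
force: [0.6, -0.1, 0.1]
grip_width: 0.0855
```

Request:
{"name": "carry_out", "arguments": {
  "targets": [
    [-35,0,0,0,0,0,0],
    [-35,0,0,0,0,0,0],
    [0,0,0,0,0,0,0],
    [0,0,0,0,0,0,0]
  ]
}}

```text
clock: 10.52
position: [0.467, -0.1699, 0.2134]
tool_rot: [-3.141, -0.001, 0.33]
force: [0.3, 1.0, 0.2]
grip_width: 0.0858
```

```bash
python3 - <<'E'
from h import *
st=bot.observe(); f=bot.grab_frame("wrist"); print(st["position"],st["force"],st["grip_width"])
P=pts(f,st).reshape(-1,3); r=np.hypot(P[:,0]-.534,P[:,1]+.145)
for lo,hi in((.11,.13),(.078,.085)):
    q=P[(P[:,2]>lo)&(P[:,2]<hi)&(r<.03)]
    if len(q)>5: print(len(q),q.mean(0),q[:,2].max(),cv2.minAreaRect((q[:,:2]*1000).astype(np.float32)))
p=np.linalg.inv(T(f,st))@[.534,-.145,.1,1]; a=f["K"]@p[:3]; u,v=(a/a[2])[:2].astype(int); x0=max(0,u-95);y0=max(0,v-95)
save(f,"w4.png",(x0,y0,x0+190,y0+190),3)
t=bot.grab_frame("top"); P=pts(t)[205:255,185:230].reshape(-1,3); q=P[P[:,2]>.085]; print("pin",len(q),q.mean(0))
E
```

```text
[ 0.4669847  -0.16985129  0.21343841] [0.29788632 0.99397541 0.21092676] 0.08579970265850997
819 [ 0.53434555 -0.14517636  0.11841287] 0.12126171905761401 ((533.8131103515625, -145.33140563964844), (39.764225006103516, 10.635343551635742), 22.068330764770508)
921 [ 0.53412273 -0.1452403   0.08098085] 0.08384404303617765 ((534.4530029296875, -144.82330322265625), (47.05419921875, 51.64350509643555), 32.2518310546875)
pin 140 [0.45674843 0.22879158 0.13397899]
```

View pics/w4.png

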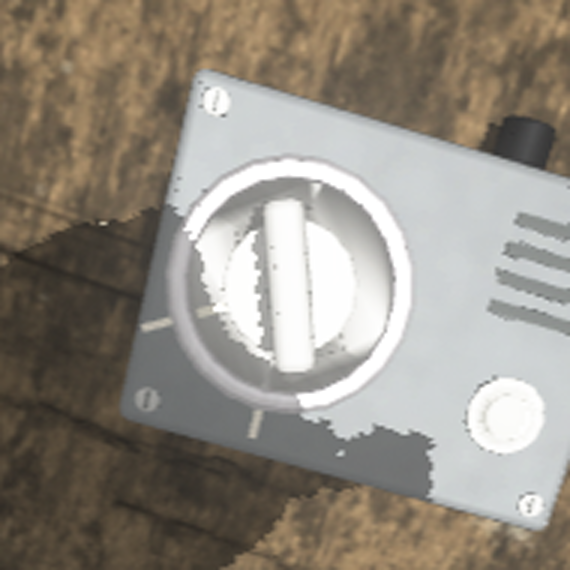

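The key stands in the switch with its head top at z = 0.118, home height being 0.119. It has turned about 69° and is centred at (0.534, -0.145). The rotor mark at (205,312) lines up with the on mark at (155,324). The pin reading included points at arm height (mean z 0.134), so I repeat it with those filtered out and then hand in.

```bash
python3 - <<'E'
from h import *
for n in("top","scene"):
    P=pts(bot.grab_frame(n)).reshape(-1,3)
    q=P[(np.hypot(P[:,0]-.464,P[:,1]-.237)<.03)&(P[:,2]>.086)&(P[:,2]<.1)]; print(n,len(q),q.mean(0) if len(q) else 0)
bot.job_done(); print(bot.observe()["clock"])
E
```

```text
top 130 [0.4635978  0.23723184 0.09189534]
scene 164 [0.46268646 0.23751871 0.09307046]
the job is handed in; nothing more can be done
the job is handed in; nothing more can be done
```

The flat key is home in the switch, turned clockwise to on and left standing there. The arm is clear of everything, and I have handed the job in. The interface gives no verdict.

- **Insertion:** I pushed the key in until it met 22 N at the expected home height, before any turning, so the switch was still off. I read the wrist force only between moves; the highest reading was 22 N.
- **Turn:** I turned the tool about 74° until the torque rose at the stop (about 1.1 N m). The last picture shows the rotor mark lined up with the on mark. The key itself sits about 69° from where it went in, which fits 60° of rotor travel plus play.
- **Final key position:** The head top measured 0.118 m, against 0.119 m when fully home. The key is centred on the slot within about 1 mm and stands upright.
- **Pin key:** It is still in the rack at (0.464, 0.237), the same as at the start. My first check of it averaged 0.134 m high, apparently because it took in part of the arm. A repeat limited to the key's height, in two cameras, agreed within 1 mm.
- **Time:** The arm's clock read 10.5 s at its last move, well under the 43 s limit.

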